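Stand the ceramic plate in the clamp and hold the hidden bolt head

TASK

Take the white ceramic plate from its sloping rack and stand it upright on its short edge in the clamp fixture's slot, between the bracket and the strap, setting it down gently without dropping it, and let go of it. Then reach down into the gap behind the bracket, grasp the hidden hex bolt head between the fingers and stop it turning while the small driver runs the nut. Finish while still holding the bolt head still, with the plate standing in the slot and the other things on the bench left where they are.

Things in the scene. Friction and masses are not known exactly. Their poses are not given: they have to be found in the camera images.
- plate_center (a point): centre of the loose white ceramic plate: 8 mm thick (its x), 80 mm wide (its y), 120 mm long (its z, towards the top end), about 0.3 kg. At the start it leans on the rack 40 degrees from vertical, top end towards the rack's -x, bottom short edge on the rack's lip. Axes as the plate's
- plate: the same plate; origin in the middle of its bottom short edge face. On the rack only its lower 62 mm lies on a board; the upper 58 mm stands free on both faces and can be pinched across the 8 mm thickness by fingers pointing down along the plate (its -z)
- rack: fixed aluminium rack: base 120 x 110 mm, 12 mm thick, carrying a sloping board 100 mm wide and a lip; origin at the centre of its underside on the bench; at zero yaw the slope rises towards the robot (-x)
- fixture: fixed black clamp fixture; origin on the bench under its bracket. Base 12 mm thick, x -32 to 68, y -125 to 125 mm. Bracket: upright wall along y, x -4 to 4 mm, top 85 mm above the bench for y > 15 mm (bolt side), 72 mm elsewhere. Rear wall: x 52 to 60 mm, top 70 mm. The gap between them is 48 mm wide, open above and at the ends
- strap (a point): middle of the aluminium strap in front of the bracket, at fixture (-26, -5, 60) mm; it is 12 mm thick (x), 210 mm long (y), 50 to 70 mm above the bench. In front of it, about the bolt's axis, lies the nut driver: 36 mm thick, fixture x -54 to -120 mm, y 70 mm, top 78 mm above the bench
- slot (a point): middle of the slot's floor, at fixture (-12, -60, 12) mm, axes as the fixture's. The slot between bracket and strap is 16 mm wide (x) and 110 mm long (y) between two 10 mm high end stops; the plate stands in it with its thickness along x and its 80 mm width along y, its top then 132 mm above the bench
- bolt_head (a point): centre of the steel hex bolt head in the gap, midway between bracket and rear wall, at fixture (28, 70, 60) mm, so 60 mm above the bench; 24 mm across flats, 28 across corners, 14 mm thick along its axis (the fixture's x). Fingers come from straight above and close along the fixture's y. The point turns with the bolt
- bolt (a joint): angle of the bolt about the fixture's x axis, rad, any start value; two flats face sideways (fixture y) at 30, 90, 150 .. degrees. The driver drags the free bolt round at about 0.2 rad/s with about 0.08 N m; it stops only while held. A firm grip of some 50 N holds it at any angle
- jar_mid (a point): bystander: amber jar 56 mm wide, 85 mm high; point half-way up
- wrench_grip (a point): bystander: steel wrench 160 mm long lying flat; point on its handle
- head: bystander: spare white dispensing cylinder 48 mm wide, 100 mm high, standing; origin under its foot
- case: bystander: grey sample case 50 x 70 x 30 mm; origin under its centre
Not all that is in view belongs to the job. There is more than one size of the plate; the one meant has the size given above.

How it is judged:
By the outcome, as a careful person would: the job done as asked, in the order asked, and still so for the second after the job is handed in, while the arm keeps its last pose, push and grip.
It also fails if it takes over 48 s, if anything falls off the work surface, if the arm or the gripper's body presses on something with over 40 N, if the wrist force passes 120 N, or if a joint passes its speed limit or range.

ROBOT

A 6-joint arm with a two-finger parallel gripper is mounted at the origin on the work surface. World frame = base frame: x ahead of the robot, y to its left, z up, the work surface at z = 0. Lengths are in m, angles in rad, forces in N, time in s.
With the tool pointing down it reaches from about 0.325 to 0.775 m from the base axis. Payload 9.3 kg.
Tool frame: the origin (TCP) lies on the centre line of the jaws, within the pads' length; the fingertips stand 19 mm ahead of it and the grasp point (between the pads) is the TCP; z points along the fingers, y is the line along which they close (so a half turn about z gives the same grasp; the last joint's range is limited). The gripper opens to 85 mm and grips with 20 to 120 N. Pads are 22 mm wide; open, the fingers measure 114 mm over their backs; the gripper's body (76 mm by 85 mm) begins 54 mm behind the grasp point. The pads swing forward as they close: fully open they stand 13 mm farther back than shut.
Start: joints at [1.016, 0.259, 0.021, 1.334, 0, 1.418], TCP at [0.215, 0.506, 0.25] pointing down, gripper open.
Joint ranges: [-3.04, 3.04], [-0.91, 1.82], [-1.04, 1.36], [-1.92, 1.95], [-1.52, 1.45], [-3.14, 3.14]. Speed limits (rad/s): [2.22, 2.22, 2.79, 3.14, 3.14, 3.14].

INTERFACE

Orientations are given as [roll, pitch, yaw] about the fixed x, y, z axes, in that order (R = Rz(yaw) Ry(pitch) Rx(roll)).
In Python, from cell import manip gives the robot as it stands. The module is installed in compiled form; this text tells all that it offers.
- The arm moves only by the tool servo_tool, never from a script. Its argument "targets" is a list of rows, each an object of numbers: "x", "y", "z": the shift along the tool's x, y, z in mm; "wx", "wy", "wz": the turn, a rotation vector about the tool's x, y, z in degrees. In form: [{"x": .., "y": .., "z": .., "wx": .., "wy": .., "wz": ..}, ...]. A call has exactly 8 rows; each row shifts and turns the commanded pose from where the row before left it, along the tool's axes as they then stand; what a row does not reach is not made up. A row lasts 1/10 s, in which the tool goes at most 50 mm and 8.59 degrees, less where a joint would pass 70% of its speed; a pose out of reach is approached as far as the arm can. A call is refused whole if a number of a shift passes 50 or a number of a turn 8.59, either way. A call with a gripper value outside its range is refused whole. "gripper" is the opening, from -1 (shut) to 1 (fully open), so that 0 is half open, set as the call begins (left out, the last holds). The fingers move at their own pace and stop on an object; "force" is the grip in N (left out, the last holds). Time passes only in rows, so rows that do not move let the fingers close, or fill a call up. It gives the time, the measured TCP pose, the force, the opening and the grip force at its end, in the units of the state.
- manip.state(): the state, without advancing time (a new reading comes with each control period).
- manip.capture(name): name is "scene" or "top" or "wrist"; returns a dict with "color" (384x512x3 uint8, red, green, blue), "camera_matrix" (3x3 intrinsics, pixels), "D" ([k1, k2, p1, p2, k3] as OpenCV has them; the pictures are not rectified), "eye" and "rotation" of the camera in the world. Camera axes: x right, y down, z forward; pixel columns grow to the right and rows downward; lengths in m; the calibration is good to about 2 mm. A picture is of the moment at which its call begins. There is no depth.
- manip.sign_off(): hands the job in; it is judged then, once.
The state is a dict: "t": time; "q": joint angles; "dq": joint speeds; "joint_efforts": joint torques, N m; "position": TCP position; "orientation": TCP orientation; "wrist_force": force on the tool from outside, world axes, zero at the start; "torque": the same for the moment, N m; "gripper_width": opening from 0.0 (shut) to 1.0 (fully open); "finger_force": force on a finger pad.
Only numpy, scipy, OpenCV 4.12 (cv2) and the standard library are available. Lean on these libraries where they do the work, as an engineer would, in place of code of your own. Each camera call takes 0.05 s, during which the arm holds its last target. There are 200 camera calls.

## Working session

There is one attempt and no reset: what is moved stays moved. The work goes in short steps, Python scripts to look and compute and a tool call to move; the robot and the scene stay as the last step left them, time stands still between calls to the robot, and variables do not carry over. Pictures are saved under pics/ and viewed, at most 10 in all, crops included, and the job is handed in when it is done.

Besides the shell and the picture viewer there is one more tool, called after "Request:" in YAML: its name, and indented under it one key for each argument. servo_tool: Moves the arm, as the interface text tells. Its arguments: {"type":"object","properties":{"targets":{"type":"array","items":{"type":"object","properties":{"x":{"type":"number"},"y":{"type":"number"},"z":{"type":"number"},"wx":{"type":"number"},"wy":{"type":"number"},"wz":{"type":"number"}}}},"gripper":{"type":"number"},"force":{"type":"number"}},"required":["targets"]}

```bash
mkdir -p pics; cat > h.py <<'E'
import numpy as np,cv2,pickle
from cell import manip
from scipy.spatial.transform import Rotation as R
def cap(n,tag):
    c=manip.capture(n); pickle.dump(c,open(f'pics/{tag}.pkl','wb'))
    return c
def load(tag): return pickle.load(open(f'pics/{tag}.pkl','rb'))
def proj(c,P):
    Rw=np.array(c['rotation']);e=np.array(c['eye']).ravel()
    P=(np.atleast_2d(P)-e)@Rw
    return cv2.projectPoints(P,np.zeros(3),np.zeros(3),np.array(c['camera_matrix'],float),np.array(c['D'],float))[0].reshape(-1,2)
def ray(c,px):
    u=cv2.undistortPoints(np.array(px,float).reshape(-1,1,2),np.array(c['camera_matrix'],float),np.array(c['D'],float)).reshape(-1,2)
    d=np.c_[u,np.ones(len(u))]@np.array(c['rotation']).T
    return np.array(c['eye']).ravel(),d
def atz(c,px,z):
    e,d=ray(c,px); return e+d*((z-e[2])/d[:,2])[:,None]
def save(c,f,crop=None,s=1):
    im=c['color'][:,:,::-1]
    if crop: x0,y0,x1,y1=crop; im=im[y0:y1,x0:x1]
    cv2.imwrite(f'pics/{f}.png',cv2.resize(im,None,fx=s,fy=s,interpolation=cv2.INTER_CUBIC))
E
python3 - <<'E'
from h import *
a=cap('scene','s0');b=cap('top','t0')
save(a,'s0',None,1.5);save(b,'t0',None,1.5)
for c in(a,b):print(c['eye'],np.round(c['rotation'],3).tolist(),c['camera_matrix'][0][0])
print(manip.state())
E
```

```text
[ 1.06417047 -0.61858163  0.7400047 ] [-2.286, -0.017, 0.686] 393.61499891431725
[ 0.47467943 -0.03855134  0.83764667] [-3.032, -0.006, -1.544] 356.7570960756056
{'t': 0.1, 'q': array([1.01639711e+00, 2.59134332e-01, 2.08166382e-02, 1.33368693e+00,
       1.46599975e-05, 1.41819082e+00]), 'dq': array([-5.47465599e-04, -2.68057823e-03,  3.02775245e-03,  6.42493673e-05,
        3.36546194e-05,  1.02782142e-03]), 'joint_efforts': array([ 5.69348762e-03, -5.56692088e+01,  3.45071161e+01,  1.15925606e-02,
       -1.07965693e-04, -7.81033862e-06]), 'position': array([0.21496781, 0.50599697, 0.24971918]), 'orientation': array([-3.14040062e+00, -1.98168140e-04,  2.73979882e+00]), 'wrist_force': array([ 0.49453654, -0.36915785,  1.14021852]), 'torque': array([ 0.01951115,  0.0142104 , -0.0177939 ]), 'finger_force': 0.0, 'gripper_width': 1.0026229075392286}
```

```bash
python3 - <<'E'
s=open('h.py').read()
s=s.replace("    c=manip.capture(n);","    c=manip.capture(n); c['rotation']=R.from_euler('xyz',c['rotation']).as_matrix();")
open('h.py','w').write(s)
from h import *
for t in('s0','t0'):
    c=load(t);c['rotation']=R.from_euler('xyz',c['rotation']).as_matrix();pickle.dump(c,open(f'pics/{t}.pkl','wb'));print(np.round(c['rotation'],2).tolist())
E
```

```text
[[0.77, 0.43, -0.47], [0.63, -0.5, 0.59], [0.02, -0.75, -0.66]]
[[0.03, -0.99, 0.11], [-1.0, -0.03, -0.0], [0.01, -0.11, -0.99]]
```

View pics/s0.png

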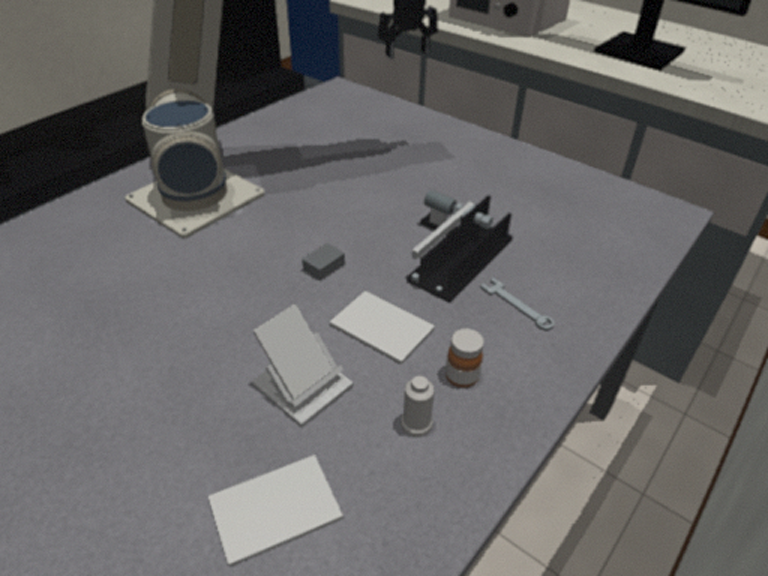

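View pics/t0.png

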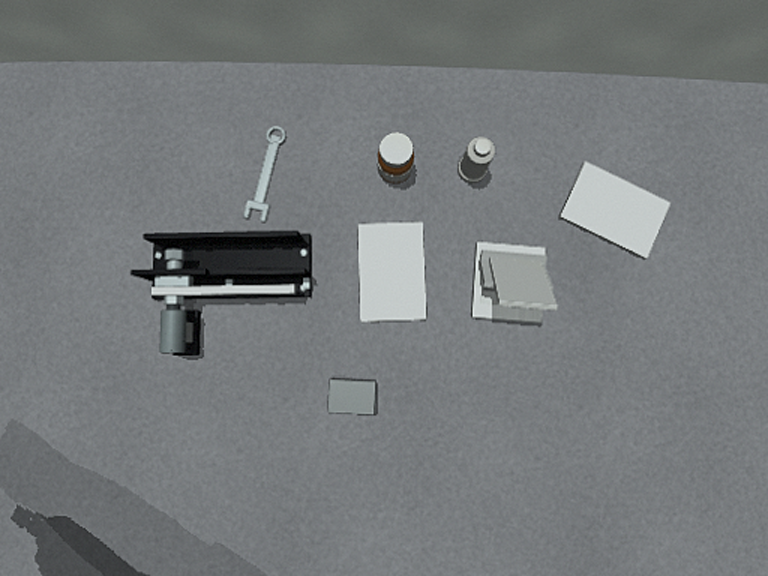

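The scene view (768x576) shows these candidates for the plate:
- The leaning plate on the rack, at scene (297,352) and top (522,280).
- A flat white sheet at scene (383,325) and top (392,272).
- A flat white sheet at scene (275,507) and top (615,210).

I choose the leaning plate. The fixture is at scene (460,245) and top (230,270). Next I check it close up.

```bash
python3 - <<'E'
from h import *
a=load('s0');b=load('t0')
def comp(f,L):
    T=[]
    for c,x,y in L:
        im=c['color'][y:y+75,x:x+100,::-1]; im=cv2.resize(im,None,fx=4,fy=4,interpolation=cv2.INTER_CUBIC)
        for k in range(0,100,10): cv2.line(im,(k*4,0),(k*4,5 if k%50 else 12),(0,255,255),1)
        for k in range(0,75,10): cv2.line(im,(0,k*4),(5 if k%50 else 12,k*4),(0,255,255),1)
        T.append(im)
    cv2.imwrite('pics/'+f+'.png',np.vstack([np.hstack(T[:2]),np.hstack(T[2:])]))
comp('c1',[(a,155,203),(b,300,150),(a,265,125),(b,80,150)])
E
```

```text
(no output)
```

View pics/c1.png

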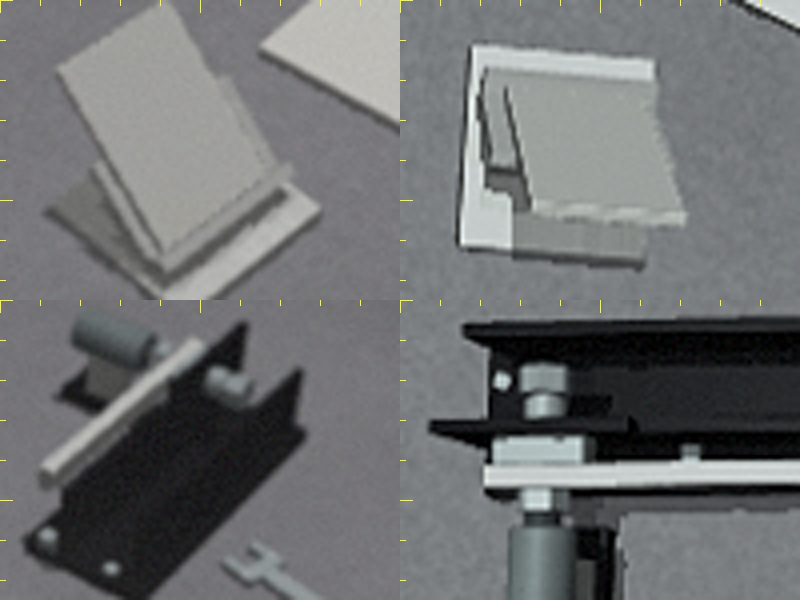

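The close crop confirms the leaning plate with free upper end (top view corners about (530,207) and (685,212) in the composite), lying on the sloping board. The strap, bracket and bolt head are visible in the lower pair, with the head at composite (545,380). Next I fit poses and check with an overlay.

```bash
cat > fit.py <<'E'
from h import *
from scipy.optimize import least_squares
a=load('s0');b=load('t0')
TR=lambda x,y:((x-400)/4+300,y/4+150); TF=lambda x,y:((x-400)/4+80,(y-300)/4+150)
SR=lambda x,y:(x/4+155,y/4+203); SF=lambda x,y:(x/4+265,(y-300)/4+125)
def pose(p): return R.from_euler('z',p[3]).as_matrix(),np.array(p[:3])
def fit(obs,p0,free,pre=np.eye(3)):
    free=list(free)
    def full(v):
        p=np.array(p0,float);p[free]=v;return p
    def res(v):
        Rz,t=pose(full(v)); r=[]
        for c,P,px in obs: r.append(proj(c,(Rz@pre@(np.array(P)/1000)+t)[None])[0]-px)
        return np.concatenate(r)
    s=least_squares(res,np.array(p0,float)[free],loss='soft_l1',f_scale=1.0); print(np.round(full(s.x),4),np.round(res(s.x).reshape(-1,2),1).tolist()); return full(s.x)
F=[(b,(-32,100,70),TF(485,490)),(b,(-20,100,70),TF(485,465)),(b,(-32,-110,70),(296/1.5,293/1.5)),(b,(-20,-110,70),(296/1.5,286/1.5)),
   (b,(0,125,85),TF(430,425)),(b,(56,125,70),TF(463,327)),(b,(-32,-125,12),(311/1.5,297/1.5)),
   (a,(-32,-110,70),SF(40,467)),(a,(-20,100,70),SF(205,345)),(a,(4,125,85),SF(247,322)),(a,(60,125,70),SF(303,370))]
PL=R.from_euler('y',-40,degrees=True).as_matrix()
P=[(b,(4,40,60),TR(530,207)),(b,(4,-40,60),TR(683,210)),(b,(-4,40,60),TR(532,220)),(b,(-4,-40,60),TR(687,224)),
   (a,(4,-40,60),SR(58,68)),(a,(4,40,60),SR(170,0)),(a,(4,-40,-60),SR(162,252))]
K=[(b,(60,55,12),TR(472,46)),(b,(60,-55,12),TR(655,60)),(b,(-60,55,12),TR(458,245)),(b,(-60,-55,12),TR(645,262)),(a,(60,-55,12),SR(162,304)),(a,(60,55,12),SR(320,208))]
if __name__=='__main__':
    f=fit(F,[.5,.2,0,0],[0,1,3]);p=fit(P,[.45,-.2,.08,0],[0,1,2,3],PL);k=fit(K,[.45,-.2,0,0],[0,1,3])
    np.save('f.npy',f);np.save('p.npy',p)
    T=[]
    def box(x0,x1,y0,y1,z0,z1): return [[x,y,z] for x in(x0,x1) for y in(y0,y1) for z in(z0,z1)]
    E=[(i,j) for i in range(8) for j in range(i) if bin(i^j).count('1')==1]
    def draw(im,c,x,y,bx,po,pre,col):
        Rz,t=pose(po); u=proj(c,(np.array(bx)/1000)@(Rz@pre).T+t)
        for i,j in E: cv2.line(im,*[tuple(int(v) for v in ((u[q]-[x,y]+.5)*4)) for q in(i,j)],col,1)
    for c,x,y,w in[(a,155,203,0),(b,300,150,0),(a,265,125,1),(b,80,150,1)]:
        im=cv2.resize(c['color'][y:y+75,x:x+100,::-1],None,fx=4,fy=4,interpolation=cv2.INTER_CUBIC)
        if w:
            for bx,col in[(box(-32,-20,-110,100,50,70),(0,0,255)),(box(-4,4,15,125,12,85),(0,255,0)),(box(52,60,-125,125,12,70),(255,255,0)),(box(21,35,58,82,48,72),(255,0,255))]: draw(im,c,x,y,bx,f,np.eye(3),col)
        else:
            draw(im,c,x,y,box(-4,4,-40,40,-60,60),p,PL,(0,0,255));draw(im,c,x,y,box(-60,60,-55,55,0,12),k,np.eye(3),(0,255,0))
        T.append(im)
    cv2.imwrite('pics/c2.png',np.vstack([np.hstack(T[:2]),np.hstack(T[2:])]))
E
python3 fit.py
```

```text
[0.5798 0.2028 0.     0.0362] [[0.1, -1.1], [0.4, -0.3], [-0.2, 0.2], [-0.2, -0.6], [0.2, -0.2], [-3.8, 0.2], [0.3, 0.1], [-2.5, -0.2], [-1.4, -0.4], [-0.6, 0.5], [0.7, -1.1]]
[ 0.5771 -0.2304  0.0781 -0.0186] [[-0.1, -0.6], [1.0, 0.4], [-1.2, -0.7], [-0.8, 0.1], [-1.2, 0.9], [-2.2, -0.8], [0.8, -0.0]]
[ 0.584  -0.2303  0.     -0.0651] [[-0.1, -0.5], [0.3, 0.4], [-0.3, 0.4], [-0.2, 0.4], [2.8, 3.4], [-1.4, -0.1]]
```

View pics/c2.png

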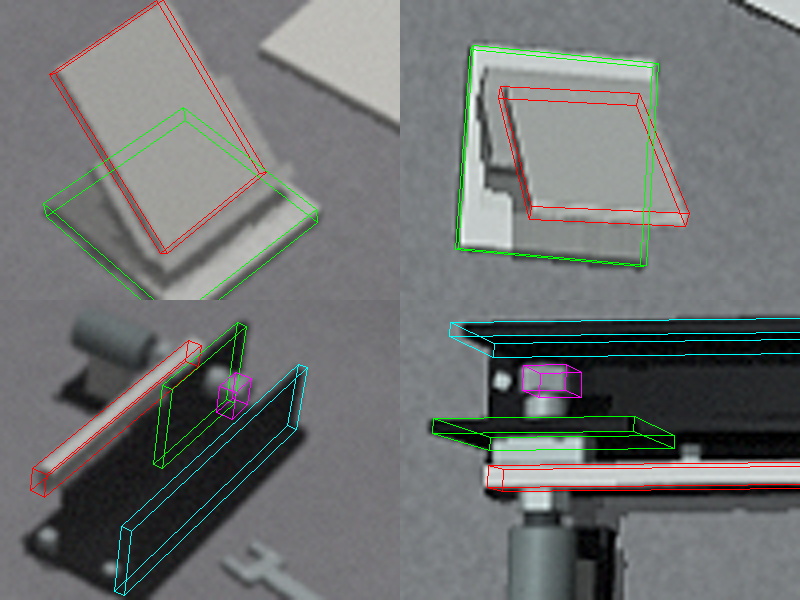

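The overlay matches in the top view: the rack base sits on its edges, the plate's top end at (530–687,213) is right, and the strap, bracket and bolt head are within 1–2 px. Next I compute the move to the pre-grasp.

```bash
cat >> h.py <<'E'
def go(P,Rt,N,st=None):
    "equal rows (mm, deg) taking the measured pose to P,Rt in N rows: shift then turn"
    st=st or manip.state(); p=np.array(st['position']);R0=R.from_euler('xyz',st['orientation'])
    w=(R0.inv()*Rt).as_rotvec()/N
    M=sum(R.from_rotvec(w*k).as_matrix() for k in range(N))
    d=np.linalg.solve(M,R0.inv().apply(np.array(P)-p))
    print('rows',N,'xyz',np.round(d*1000,1),'w',np.round(np.degrees(w),2),'| total',np.round(R0.inv().apply(np.array(P)-p)*1000,1),np.round(np.degrees(w*N),1))
    return p,R0
def grasp_pose(p,yaw,up):
    Rp=R.from_euler('z',yaw)*R.from_euler('y',-40,degrees=True); A=Rp.as_matrix()
    return np.array(p)+A[:,2]*up, R.from_matrix(np.c_[np.cross(A[:,0],-A[:,2]),A[:,0],-A[:,2]])
E
python3 - <<'E'
from h import *
p=np.load('p.npy');P,Rt=grasp_pose(p[:3],-.045,.038+.13)
print(P,Rt.as_matrix().round(2));go(P,Rt,24)
E
```

```text
[ 0.46926857 -0.22550187  0.20680562] [[ 0.04  0.77  0.64]
 [ 1.   -0.03 -0.03]
 [-0.    0.64 -0.77]]
rows 24 xyz [-32.8  -9.7   1.2] w [-1.46 -1.01  2.77] | total [-520.1 -573.7   43.5] [-35.  -24.2  66.6]
```

Request:
servo_tool:
  targets:
    - {"x": -32.8, "y": -9.7, "z": 1.2, "wx": -1.46, "wy": -1.01, "wz": 2.77}
    - {"x": -32.8, "y": -9.7, "z": 1.2, "wx": -1.46, "wy": -1.01, "wz": 2.77}
    - {"x": -32.8, "y": -9.7, "z": 1.2, "wx": -1.46, "wy": -1.01, "wz": 2.77}
    - {"x": -32.8, "y": -9.7, "z": 1.2, "wx": -1.46, "wy": -1.01, "wz": 2.77}
    - {"x": -32.8, "y": -9.7, "z": 1.2, "wx": -1.46, "wy": -1.01, "wz": 2.77}
    - {"x": -32.8, "y": -9.7, "z": 1.2, "wx": -1.46, "wy": -1.01, "wz": 2.77}
    - {"x": -32.8, "y": -9.7, "z": 1.2, "wx": -1.46, "wy": -1.01, "wz": 2.77}
    - {"x": -32.8, "y": -9.7, "z": 1.2, "wx": -1.46, "wy": -1.01, "wz": 2.77}
  gripper: 0.2
  force: 40

```text
t: 0.9
position: [0.3938, 0.2993, 0.2462]
orientation: [2.914, 0.098, 2.338]
wrist_force: [0.8, 0.8, -0.3]
gripper_width: 0.6
finger_force: 0.0
```

Request:
servo_tool:
  targets:
    - {"x": -32.8, "y": -9.7, "z": 1.2, "wx": -1.46, "wy": -1.01, "wz": 2.77}
    - {"x": -32.8, "y": -9.7, "z": 1.2, "wx": -1.46, "wy": -1.01, "wz": 2.77}
    - {"x": -32.8, "y": -9.7, "z": 1.2, "wx": -1.46, "wy": -1.01, "wz": 2.77}
    - {"x": -32.8, "y": -9.7, "z": 1.2, "wx": -1.46, "wy": -1.01, "wz": 2.77}
    - {"x": -32.8, "y": -9.7, "z": 1.2, "wx": -1.46, "wy": -1.01, "wz": 2.77}
    - {"x": -32.8, "y": -9.7, "z": 1.2, "wx": -1.46, "wy": -1.01, "wz": 2.77}
    - {"x": -32.8, "y": -9.7, "z": 1.2, "wx": -1.46, "wy": -1.01, "wz": 2.77}
    - {"x": -32.8, "y": -9.7, "z": 1.2, "wx": -1.46, "wy": -1.01, "wz": 2.77}

```text
t: 1.7
position: [0.4814, 0.0418, 0.2398]
orientation: [2.666, 0.097, 1.925]
wrist_force: [0.6, 0.3, 0.1]
gripper_width: 0.6
finger_force: 0.0
```

Request:
servo_tool:
  targets:
    - {"x": -32.8, "y": -9.7, "z": 1.2, "wx": -1.46, "wy": -1.01, "wz": 2.77}
    - {"x": -32.8, "y": -9.7, "z": 1.2, "wx": -1.46, "wy": -1.01, "wz": 2.77}
    - {"x": -32.8, "y": -9.7, "z": 1.2, "wx": -1.46, "wy": -1.01, "wz": 2.77}
    - {"x": -32.8, "y": -9.7, "z": 1.2, "wx": -1.46, "wy": -1.01, "wz": 2.77}
    - {"x": -32.8, "y": -9.7, "z": 1.2, "wx": -1.46, "wy": -1.01, "wz": 2.77}
    - {"x": -32.8, "y": -9.7, "z": 1.2, "wx": -1.46, "wy": -1.01, "wz": 2.77}
    - {"x": -32.8, "y": -9.7, "z": 1.2, "wx": -1.46, "wy": -1.01, "wz": 2.77}
    - {"x": -32.8, "y": -9.7, "z": 1.2, "wx": -1.46, "wy": -1.01, "wz": 2.77}

```text
t: 2.5
position: [0.4697, -0.2279, 0.2058]
orientation: [2.44, -0.001, 1.525]
wrist_force: [1.0, -1.2, 0.8]
gripper_width: 0.601
finger_force: 0.0
```

Arrived as computed. Now a wrist look to refine the plate's offset and twist.

```bash
python3 - <<'E'
from h import *
c=cap('wrist','w1');im=cv2.resize(c['color'][:,:,::-1],None,fx=1.5,fy=1.5)
p=np.load('p.npy');PL=R.from_euler('y',-40,degrees=True).as_matrix()
for yaw,col in((-.02,(0,0,255)),(-.065,(0,255,0))):
    B=np.array([[x,y,.06] for x,y in((-.004,-.04),(.004,-.04),(.004,.04),(-.004,.04))]);A=R.from_euler('z',yaw).as_matrix()@PL
    u=proj(c,B@A.T+p[:3]);print(u.round(1).tolist());cv2.polylines(im,[(u*1.5).astype(int)],True,col,1)
cv2.imwrite('pics/w1.png',im);P,Rt=grasp_pose(p[:3],-.045,.038);go(P,Rt,8);print(c['eye'])
E
```

```text
[[251.2, 236.1], [259.8, 235.9], [258.1, 150.2], [248.6, 150.4]]
[[249.7, 234.8], [258.3, 234.9], [259.7, 148.1], [250.3, 148.0]]
rows 8 xyz [ 0.7  0.2 16. ] w [ 0.02  0.02 -0.04] | total [  6.    1.1 128.2] [ 0.2  0.1 -0.3]
[ 0.39513163 -0.1554944   0.30108589]
```

View pics/w1.png

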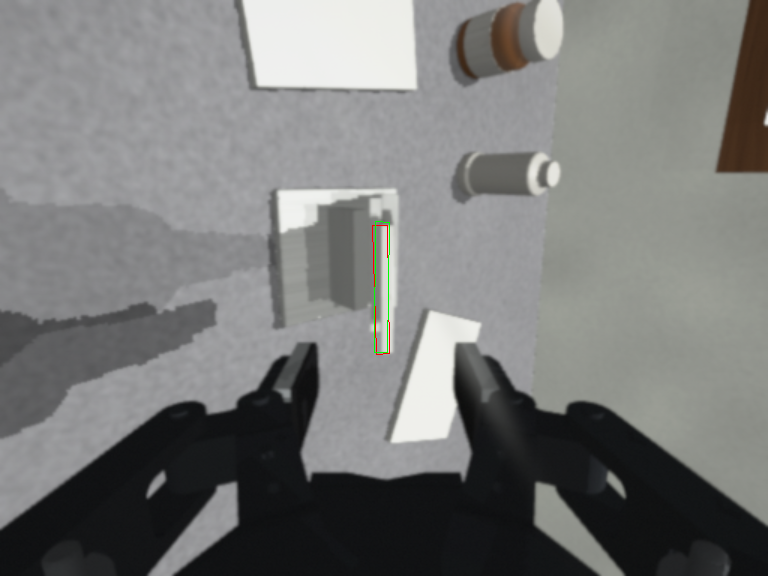

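```bash
python3 - <<'E'
from h import *
save(load('w1'),'w1c',(210,110,310,245),4.4)
E
```

```text
(no output)
```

View pics/w1c.png

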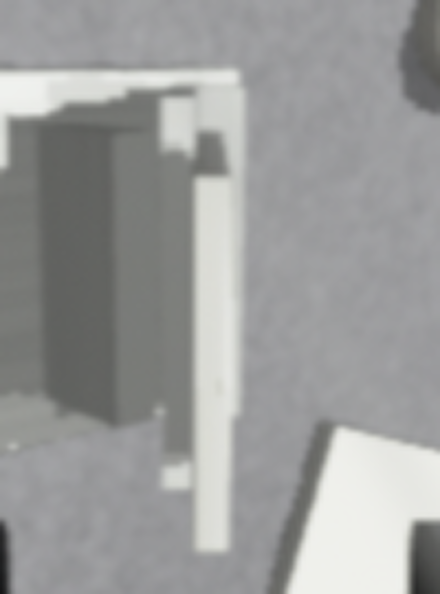

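The plate's top end face spans crop x 194–231, y 176–551. In image pixels that is x 254.1–262.5, y 150–235. It is parallel to the jaws, so the current yaw is right. It sits slightly toward +tool y.

```bash
python3 - <<'E'
from h import *
c=load('w1');s=manip.state();R0=R.from_euler('xyz',s['orientation']);p=s['position']
print('cam in tool',R0.inv().apply(c['eye']-p)*1000, (R0.inv()*R.from_matrix(c['rotation'])).as_matrix().round(3).tolist())
for x,y,z in((0,0,108),(0,3,108),(0,-30.,5),(0,30,5)):print((x,y,z),proj(c,(p+R0.apply([x/1e3,y/1e3,z/1e3]))[None]).round(1))
E
```

```text
cam in tool [  72.10791491    2.96724535 -123.77930219] [[0.004, -0.963, -0.271], [1.0, 0.003, 0.002], [-0.001, -0.271, 0.963]]
(0, 0, 108) [[253.2 200. ]]
(0, 3, 108) [[256.5 200. ]]
(0, -30.0, 5) [[194.6 257.1]]
(0, 30, 5) [[306.8 257.4]]
```

Request:
servo_tool:
  targets:
    - {"x": 1, "y": 0.2, "z": 16}
    - {"x": 1, "y": 0.2, "z": 16}
    - {"x": 1, "y": 0.2, "z": 16}
    - {"x": 1, "y": 0.2, "z": 16}
    - {"x": 1, "y": 0.2, "z": 16}
    - {"x": 1, "y": 0.2, "z": 16}
    - {"x": 0, "y": 0.2, "z": 16}
    - {"x": 0, "y": 0.1, "z": 16}

```text
schema error: expected keys x, y, z, wx, wy, wz
```

Request:
servo_tool:
  targets:
    - {}
    - {}
    - {}
    - {}
    - {}
    - {}
    - {}
    - {}
  gripper: -1
  force: 45

```text
schema error: expected keys x, y, z, wx, wy, wz
```

Request:
servo_tool:
  targets:
    - {"x": 1, "y": 0.2, "z": 16, "wx": 0, "wy": 0, "wz": 0}
    - {"x": 1, "y": 0.2, "z": 16, "wx": 0, "wy": 0, "wz": 0}
    - {"x": 1, "y": 0.2, "z": 16, "wx": 0, "wy": 0, "wz": 0}
    - {"x": 1, "y": 0.2, "z": 16, "wx": 0, "wy": 0, "wz": 0}
    - {"x": 1, "y": 0.2, "z": 16, "wx": 0, "wy": 0, "wz": 0}
    - {"x": 1, "y": 0.2, "z": 16, "wx": 0, "wy": 0, "wz": 0}
    - {"x": 0, "y": 0.2, "z": 16, "wx": 0, "wy": 0, "wz": 0}
    - {"x": 0, "y": 0.1, "z": 16, "wx": 0, "wy": 0, "wz": 0}

```text
t: 3.35
position: [0.5543, -0.2239, 0.1083]
orientation: [2.442, -0.001, 1.527]
wrist_force: [-0.3, -0.4, 0.6]
gripper_width: 0.601
finger_force: 0.0
```

Request:
servo_tool:
  targets:
    - {"x": 0, "y": 0, "z": 0, "wx": 0, "wy": 0, "wz": 0}
    - {"x": 0, "y": 0, "z": 0, "wx": 0, "wy": 0, "wz": 0}
    - {"x": 0, "y": 0, "z": 0, "wx": 0, "wy": 0, "wz": 0}
    - {"x": 0, "y": 0, "z": 0, "wx": 0, "wy": 0, "wz": 0}
    - {"x": 0, "y": 0, "z": 0, "wx": 0, "wy": 0, "wz": 0}
    - {"x": 0, "y": 0, "z": 0, "wx": 0, "wy": 0, "wz": 0}
    - {"x": 0, "y": 0, "z": 0, "wx": 0, "wy": 0, "wz": 0}
    - {"x": 0, "y": 0, "z": 0, "wx": 0, "wy": 0, "wz": 0}
  gripper: -1
  force: 45

```text
t: 4.15
position: [0.5534, -0.224, 0.1093]
orientation: [2.442, -0.001, 1.527]
wrist_force: [-7.4, 1.3, 3.0]
gripper_width: 0.085
finger_force: 45.8
```

Request:
servo_tool:
  targets:
    - {"x": 0, "y": 0.3, "z": -2, "wx": 0, "wy": 0, "wz": 0}
    - {"x": 0, "y": 0.3, "z": -4, "wx": 0, "wy": 0, "wz": 0}
    - {"x": 0, "y": 0.5, "z": -8, "wx": 0, "wy": 0, "wz": 0}
    - {"x": 0, "y": 2, "z": -12, "wx": 0, "wy": 0, "wz": 0}
    - {"x": 0, "y": 4, "z": -14, "wx": 0, "wy": 0, "wz": 0}
    - {"x": 2, "y": 8, "z": -14, "wx": 0, "wy": 0, "wz": 0}
    - {"x": 5, "y": 12, "z": -14, "wx": 0, "wy": 0, "wz": 0}
    - {"x": 10, "y": 12, "z": -14, "wx": 0, "wy": 0, "wz": 0}

```text
t: 4.95
position: [0.5314, -0.2065, 0.1982]
orientation: [2.441, -0.0, 1.526]
wrist_force: [0.1, 0.1, -2.5]
gripper_width: 0.089
finger_force: 44.6
```

```bash
cat > slot.py <<'E'
from h import *
f=np.load('f.npy')
def fw(P): return R.from_euler('z',f[3]).apply(np.array(P)/1000)+[f[0],f[1],0]
def down(yaw_tool): return R.from_euler('xyz',[np.pi,0,yaw_tool])
E
python3 - <<'E'
from slot import *
s=manip.state();print(s['position'],s['orientation'],s['wrist_force'],s['gripper_width'])
P=fw([-12,-60,220]);print(P,fw([28,70,60]));go(P,down(np.pi/2+f[3]),16)
E
```

```text
[ 0.53135661 -0.20649524  0.19819314] [ 2.44106032e+00 -4.75524221e-04  1.52628841e+00] [ 0.11180153  0.05143169 -2.46388518] 0.08918452851264937
[0.56998013 0.14241757 0.22      ] [0.60524384 0.27378146 0.06      ]
rows 16 xyz [21.8  2.7 -0.5] w [ 2.51  0.1  -0.28] | total [350.3  31.6  -1.7] [40.1  1.6 -4.4]
```

Request:
servo_tool:
  targets:
    - {"x": 21.8, "y": 2.7, "z": -0.5, "wx": 2.51, "wy": 0.1, "wz": -0.28}
    - {"x": 21.8, "y": 2.7, "z": -0.5, "wx": 2.51, "wy": 0.1, "wz": -0.28}
    - {"x": 21.8, "y": 2.7, "z": -0.5, "wx": 2.51, "wy": 0.1, "wz": -0.28}
    - {"x": 21.8, "y": 2.7, "z": -0.5, "wx": 2.51, "wy": 0.1, "wz": -0.28}
    - {"x": 21.8, "y": 2.7, "z": -0.5, "wx": 2.51, "wy": 0.1, "wz": -0.28}
    - {"x": 21.8, "y": 2.7, "z": -0.5, "wx": 2.51, "wy": 0.1, "wz": -0.28}
    - {"x": 21.8, "y": 2.7, "z": -0.5, "wx": 2.51, "wy": 0.1, "wz": -0.28}
    - {"x": 21.8, "y": 2.7, "z": -0.5, "wx": 2.51, "wy": 0.1, "wz": -0.28}

```text
t: 5.75
position: [0.5523, -0.0313, 0.2118]
orientation: [2.793, 0.007, 1.568]
wrist_force: [0.2, -0.2, -3.2]
gripper_width: 0.089
finger_force: 44.5
```

Request:
servo_tool:
  targets:
    - {"x": 21.8, "y": 2.7, "z": -0.5, "wx": 2.51, "wy": 0.1, "wz": -0.28}
    - {"x": 21.8, "y": 2.7, "z": -0.5, "wx": 2.51, "wy": 0.1, "wz": -0.28}
    - {"x": 21.8, "y": 2.7, "z": -0.5, "wx": 2.51, "wy": 0.1, "wz": -0.28}
    - {"x": 21.8, "y": 2.7, "z": -0.5, "wx": 2.51, "wy": 0.1, "wz": -0.28}
    - {"x": 21.8, "y": 2.7, "z": -0.5, "wx": 2.51, "wy": 0.1, "wz": -0.28}
    - {"x": 21.8, "y": 2.7, "z": -0.5, "wx": 2.51, "wy": 0.1, "wz": -0.28}
    - {"x": 21.8, "y": 2.7, "z": -0.5, "wx": 2.51, "wy": 0.1, "wz": -0.28}
    - {"x": 21.8, "y": 2.7, "z": -0.5, "wx": 2.51, "wy": 0.1, "wz": -0.28}

```text
t: 6.55
position: [0.5702, 0.1434, 0.219]
orientation: [-3.14, -0.001, 1.609]
wrist_force: [0.2, -0.5, -3.8]
gripper_width: 0.09
finger_force: 44.5
```

```bash
python3 - <<'E'
from slot import *
s=manip.state();print(s['position'],s['orientation'],s['wrist_force'])
w=cap('wrist','w2');a=cap('scene','s2')
A=cv2.resize(w['color'][60:340,60:310,::-1],None,fx=1.6,fy=1.6,interpolation=cv2.INTER_CUBIC)
def ov(c):
    u=[]
    for seg in([(-20,-110,70),(-20,100,70)],[(-32,-110,70),(-32,100,70)],[(-4,-125,72),(-4,15,72)],[(4,-125,72),(4,15,72)],[(52,-125,70),(52,125,70)]):u.append(proj(c,[fw(q) for q in seg]).round(1).tolist())
    return u
print('w',ov(w));print('s',ov(a))
save(w,'w2',None,1.5)
save(a,'s2',(250,90,370,210),4)
E
```

```text
[0.57023867 0.14335266 0.21899214] [-3.13992582e+00 -8.87531693e-04  1.60885647e+00] [ 0.20376463 -0.45181799 -3.79783343]
w [[[247.7, 229.7], [245.8, 11.6]], [[236.8, 229.7], [232.3, 11.6]], [[262.2, 242.9], [263.1, 111.1]], [[269.4, 242.9], [271.3, 111.2]], [[312.3, 242.2], [328.6, -21.1]]]
s [[[276.0, 168.2], [314.8, 135.9]], [[272.5, 166.6], [311.5, 134.5]], [[277.7, 172.5], [304.8, 149.5]], [[280.1, 173.6], [307.1, 150.4]], [[294.8, 181.1], [339.1, 140.5]]]
```

View pics/w2.png

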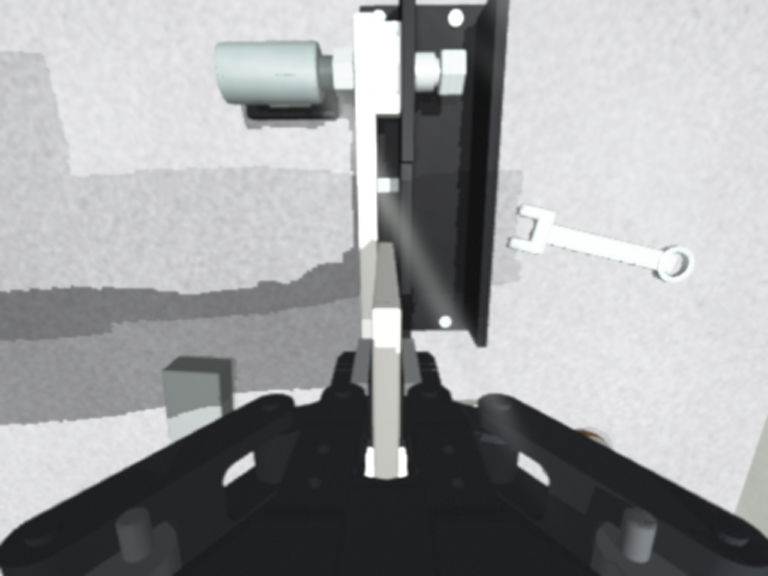

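View pics/s2.png

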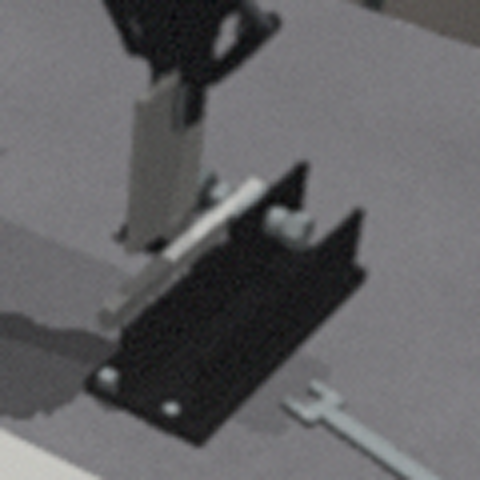

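The wrist view shows the plate held vertical, its lower end at about (384,242). The slot lies between the strap's inner edge (x≈376) and the bracket's edge (x≈402) further up. The scene crop shows the plate still above and behind the strap, clear of everything. I measure the edges numerically.

```bash
python3 - <<'E'
from slot import *
c=load('w2');g=cv2.cvtColor(c['color'],cv2.COLOR_RGB2GRAY)
for r in(90,115,130,140,150,158,163,168,180,195,204,208,216):print(r,g[r,236:280].tolist())
s=manip.state();p=s['position'];R0=R.from_euler('xyz',s['orientation']);k=np.array(c['camera_matrix']);print(k[0,2],k[1,2],c['D'])
c['eye']=c['eye']-R0.apply([0,.0035,0])
for x,z in((40,-22),(40,98),(-40,98)):print(x,z,proj(c,p+R0.apply(np.array([[x,-4,z],[x,4,z]])/1000)).round(1).tolist())
for y in(-45,0,15):print(y,proj(c,[fw([-20,y,70]),fw([-4,y,72]),fw([4,y,72]),fw([-32,y,70])]).round(1).tolist())
E
```

```text
90 [194, 230, 253, 255, 255, 255, 255, 255, 255, 255, 255, 255, 255, 253, 217, 114, 62, 58, 60, 59, 52, 45, 42, 42, 43, 43, 42, 43, 41, 33, 26, 44, 73, 88, 89, 88, 88, 88, 85, 72, 61, 61, 65, 68]
115 [172, 197, 248, 255, 255, 255, 255, 255, 255, 255, 255, 255, 255, 255, 247, 179, 130, 120, 114, 106, 99, 89, 79, 70, 64, 58, 53, 50, 45, 37, 39, 66, 85, 91, 93, 94, 96, 96, 80, 61, 59, 63, 66, 66]
130 [127, 140, 201, 250, 255, 255, 255, 255, 255, 255, 255, 255, 255, 254, 245, 179, 137, 136, 137, 138, 136, 134, 128, 121, 115, 108, 101, 94, 85, 75, 70, 73, 79, 80, 80, 80, 80, 77, 66, 55, 56, 57, 58, 57]
140 [135, 128, 175, 244, 254, 255, 255, 255, 255, 255, 255, 255, 255, 255, 248, 180, 115, 107, 113, 118, 122, 126, 129, 129, 127, 126, 123, 121, 116, 109, 103, 103, 103, 100, 96, 92, 90, 86, 73, 63, 59, 59, 59, 57]
150 [137, 127, 161, 236, 254, 255, 255, 255, 255, 255, 255, 255, 255, 255, 250, 182, 95, 72, 76, 82, 87, 92, 95, 98, 103, 108, 112, 115, 117, 117, 117, 119, 122, 119, 116, 111, 107, 100, 90, 80, 76, 72, 68, 65]
158 [136, 125, 158, 232, 253, 255, 255, 255, 255, 255, 255, 255, 255,
[... 1351 characters left out ...]
5, 254, 238, 158, 73, 32, 29, 30, 30, 30, 33, 40, 49, 56, 58, 59]
216 [151, 150, 149, 148, 164, 205, 230, 235, 235, 236, 233, 226, 239, 252, 254, 255, 255, 255, 255, 255, 255, 255, 255, 255, 255, 255, 255, 255, 255, 254, 235, 149, 65, 31, 30, 29, 31, 33, 40, 46, 50, 55, 55, 55]
256.9824739057633 192.63255777150812 [-0.00535036  0.          0.          0.          0.        ]
40 -22 [[252.3, 189.0], [272.4, 188.9]]
40 98 [[254.6, 151.2], [264.2, 151.2]]
-40 98 [[255.0, 239.5], [263.8, 239.5]]
-45 [[250.6, 171.6], [266.1, 172.1], [273.8, 172.1], [239.0, 171.6]]
0 [[250.3, 127.0], [266.5, 127.1], [274.7, 127.1], [238.2, 127.0]]
15 [[250.2, 111.2], [266.7, 111.1], [275.0, 111.1], [237.9, 111.1]]
```

Request:
servo_tool:
  targets:
    - {"x": 1, "y": 0.4, "z": 4, "wx": 0, "wy": 0, "wz": 0}
    - {"x": 1, "y": 0.3, "z": 6, "wx": 0, "wy": 0, "wz": 0}
    - {"x": 1, "y": 0.3, "z": 7, "wx": 0, "wy": 0, "wz": 0}
    - {"x": 1, "y": 0.3, "z": 7, "wx": 0, "wy": 0, "wz": 0}
    - {"x": 1, "y": 0.3, "z": 7, "wx": 0, "wy": 0, "wz": 0}
    - {"x": 1, "y": 0.3, "z": 5, "wx": 0, "wy": 0, "wz": 0}
    - {"x": 1, "y": 0.3, "z": 3, "wx": 0, "wy": 0, "wz": 0}
    - {"x": 0, "y": 0, "z": 0, "wx": 0, "wy": 0, "wz": 0}

```text
t: 7.45
position: [0.572, 0.1496, 0.1787]
orientation: [-3.14, -0.0, 1.609]
wrist_force: [-0.4, -0.6, -3.6]
gripper_width: 0.089
finger_force: 44.7
```

```bash
python3 - <<'E'
from slot import *
s=manip.state();print(s['position'],s['wrist_force'])
c=cap('wrist','w3');g=cv2.cvtColor(c['color'],cv2.COLOR_RGB2GRAY)
for r in(120,135,150,155,160,165,170,175,180,190):print(r,g[r,236:284].tolist())
E
```

```text
[0.57204098 0.14962167 0.17871759] [-0.41648057 -0.61362313 -3.63995074]
120 [255, 255, 255, 255, 255, 255, 255, 255, 255, 255, 249, 184, 132, 124, 123, 122, 120, 117, 112, 104, 97, 90, 83, 77, 70, 64, 58, 52, 44, 42, 61, 81, 90, 92, 93, 93, 94, 92, 79, 60, 53, 55, 55, 56, 55, 56, 55, 56]
135 [255, 255, 255, 255, 255, 255, 255, 255, 255, 255, 250, 197, 148, 177, 205, 211, 212, 212, 212, 211, 205, 182, 153, 144, 142, 140, 138, 132, 113, 89, 81, 85, 86, 84, 82, 81, 81, 77, 67, 57, 55, 57, 57, 56, 56, 55, 55, 56]
150 [255, 255, 255, 255, 255, 255, 255, 255, 255, 255, 254, 231, 137, 71, 58, 59, 62, 66, 70, 74, 77, 78, 79, 84, 89, 93, 96, 98, 99, 99, 103, 106, 107, 105, 103, 100, 97, 93, 82, 72, 67, 64, 62, 59, 58, 56, 55, 54]
155 [255, 255, 255, 255, 255, 255, 255, 255, 255, 255, 254, 234, 141, 69, 54, 56, 56, 58, 60, 62, 64, 62, 63, 67, 72, 78, 83, 87, 90, 92, 99, 105, 107, 107, 107, 105, 103, 99, 89, 81, 76, 73, 69, 66, 63, 60, 58, 55]
160 [255, 255, 255, 255, 255, 255, 255, 255, 255, 255, 254, 239, 147, 62, 37, 44, 58, 69, 76, 76, 73, 72, 73, 75, 76, 72, 70, 72, 76, 81, 91, 99, 103, 1
[... 483 characters left out ...]
3, 92, 89, 86, 83, 79, 76]
175 [196, 195, 195, 196, 197, 197, 198, 198, 198, 197, 189, 158, 107, 62, 70, 114, 144, 154, 155, 155, 154, 155, 155, 155, 155, 156, 150, 118, 67, 42, 53, 67, 76, 80, 84, 88, 91, 93, 91, 89, 92, 92, 92, 93, 91, 89, 87, 84]
180 [191, 194, 195, 195, 195, 197, 197, 197, 198, 198, 191, 162, 110, 75, 102, 136, 150, 154, 154, 155, 155, 155, 155, 155, 155, 155, 151, 129, 86, 48, 47, 60, 68, 72, 75, 79, 82, 82, 80, 80, 84, 87, 88, 91, 92, 91, 90, 90]
190 [188, 193, 194, 195, 196, 196, 196, 196, 197, 198, 193, 169, 131, 118, 136, 150, 154, 155, 155, 155, 154, 155, 155, 154, 155, 155, 156, 154, 139, 101, 61, 55, 61, 63, 66, 66, 67, 64, 60, 58, 63, 67, 71, 75, 78, 82, 84, 87]
```

At row 165 the strap edge is at 247.5, the plate at 251.5–262 and the bracket at 266. The plate is centred with equal gaps, so I lower it.

Request:
servo_tool:
  targets:
    - {"x": 0, "y": 0, "z": 4, "wx": 0, "wy": 0, "wz": 0}
    - {"x": 0, "y": 0, "z": 8, "wx": 0, "wy": 0, "wz": 0}
    - {"x": 0, "y": 0, "z": 8, "wx": 0, "wy": 0, "wz": 0}
    - {"x": 0, "y": 0, "z": 8, "wx": 0, "wy": 0, "wz": 0}
    - {"x": 0, "y": 0, "z": 8, "wx": 0, "wy": 0, "wz": 0}
    - {"x": 0, "y": 0, "z": 8, "wx": 0, "wy": 0, "wz": 0}
    - {"x": 0, "y": 0, "z": 6, "wx": 0, "wy": 0, "wz": 0}
    - {"x": 0, "y": 0, "z": 3, "wx": 0, "wy": 0, "wz": 0}

```text
t: 8.3
position: [0.5719, 0.1495, 0.1254]
orientation: [-3.14, -0.0, 1.609]
wrist_force: [0.7, -0.4, -3.3]
gripper_width: 0.09
finger_force: 44.7
```

Request:
servo_tool:
  targets:
    - {"x": 0, "y": 0, "z": 1, "wx": 0, "wy": 0, "wz": 0}
    - {"x": 0, "y": 0, "z": 1, "wx": 0, "wy": 0, "wz": 0}
    - {"x": 0, "y": 0, "z": 1, "wx": 0, "wy": 0, "wz": 0}
    - {"x": 0, "y": 0, "z": 1, "wx": 0, "wy": 0, "wz": 0}
    - {"x": 0, "y": 0, "z": 1, "wx": 0, "wy": 0, "wz": 0}
    - {"x": 0, "y": 0, "z": 0.5, "wx": 0, "wy": 0, "wz": 0}
    - {"x": 0, "y": 0, "z": 0.5, "wx": 0, "wy": 0, "wz": 0}
    - {"x": 0, "y": 0, "z": 0, "wx": 0, "wy": 0, "wz": 0}

```text
t: 9.1
position: [0.5721, 0.1495, 0.1202]
orientation: [-3.141, -0.0, 1.609]
wrist_force: [-0.5, 0.1, -3.4]
gripper_width: 0.089
finger_force: 44.7
```

Request:
servo_tool:
  targets:
    - {"x": 0, "y": 0, "z": 1, "wx": 0, "wy": 0, "wz": 0}
    - {"x": 0, "y": 0, "z": 1, "wx": 0, "wy": 0, "wz": 0}
    - {"x": 0, "y": 0, "z": 1, "wx": 0, "wy": 0, "wz": 0}
    - {"x": 0, "y": 0, "z": 1, "wx": 0, "wy": 0, "wz": 0}
    - {"x": 0, "y": 0, "z": 0.5, "wx": 0, "wy": 0, "wz": 0}
    - {"x": 0, "y": 0, "z": 0.5, "wx": 0, "wy": 0, "wz": 0}
    - {"x": 0, "y": 0, "z": 0.5, "wx": 0, "wy": 0, "wz": 0}
    - {"x": 0, "y": 0, "z": 0, "wx": 0, "wy": 0, "wz": 0}

```text
t: 9.9
position: [0.5721, 0.1496, 0.1146]
orientation: [-3.141, -0.0, 1.609]
wrist_force: [-0.2, -0.6, -3.7]
gripper_width: 0.086
finger_force: 44.7
```

Request:
servo_tool:
  targets:
    - {"x": 0, "y": 0, "z": 0.5, "wx": 0, "wy": 0, "wz": 0}
    - {"x": 0, "y": 0, "z": 0.5, "wx": 0, "wy": 0, "wz": 0}
    - {"x": 0, "y": 0, "z": 0.5, "wx": 0, "wy": 0, "wz": 0}
    - {"x": 0, "y": 0, "z": 0.5, "wx": 0, "wy": 0, "wz": 0}
    - {"x": 0, "y": 0, "z": 0.5, "wx": 0, "wy": 0, "wz": 0}
    - {"x": 0, "y": 0, "z": 0, "wx": 0, "wy": 0, "wz": 0}
    - {"x": 0, "y": 0, "z": 0, "wx": 0, "wy": 0, "wz": 0}
    - {"x": 0, "y": 0, "z": 0, "wx": 0, "wy": 0, "wz": 0}

```text
t: 10.7
position: [0.5721, 0.1495, 0.1123]
orientation: [-3.141, -0.0, 1.609]
wrist_force: [0.3, -0.6, -1.8]
gripper_width: 0.087
finger_force: 44.9
```

Request:
servo_tool:
  targets:
    - {"x": 0, "y": 0, "z": 0.3, "wx": 0, "wy": 0, "wz": 0}
    - {"x": 0, "y": 0, "z": 0.3, "wx": 0, "wy": 0, "wz": 0}
    - {"x": 0, "y": 0, "z": 0.2, "wx": 0, "wy": 0, "wz": 0}
    - {"x": 0, "y": 0, "z": 0, "wx": 0, "wy": 0, "wz": 0}
    - {"x": 0, "y": 0, "z": 0, "wx": 0, "wy": 0, "wz": 0}
    - {"x": 0, "y": 0, "z": 0, "wx": 0, "wy": 0, "wz": 0}
    - {"x": 0, "y": 0, "z": 0, "wx": 0, "wy": 0, "wz": 0}
    - {"x": 0, "y": 0, "z": 0, "wx": 0, "wy": 0, "wz": 0}

```text
t: 11.5
position: [0.5723, 0.1495, 0.1122]
orientation: [3.141, -0.0, 1.609]
wrist_force: [-1.4, -1.4, 5.2]
gripper_width: 0.086
finger_force: 46.1
```

Floor contact felt: the force went from −3.6 to +5.2 N and z stopped. I release, then rise.

Request:
servo_tool:
  targets:
    - {"x": 0, "y": 0, "z": 0, "wx": 0, "wy": 0, "wz": 0}
    - {"x": 0, "y": 0, "z": 0, "wx": 0, "wy": 0, "wz": 0}
    - {"x": 0, "y": 0, "z": 0, "wx": 0, "wy": 0, "wz": 0}
    - {"x": 0, "y": 0, "z": 0, "wx": 0, "wy": 0, "wz": 0}
    - {"x": 0, "y": 0, "z": 0, "wx": 0, "wy": 0, "wz": 0}
    - {"x": 0, "y": 0, "z": 0, "wx": 0, "wy": 0, "wz": 0}
    - {"x": 0, "y": 0, "z": 0, "wx": 0, "wy": 0, "wz": 0}
    - {"x": 0, "y": 0, "z": 0, "wx": 0, "wy": 0, "wz": 0}
  gripper: 0

```text
t: 12.3
position: [0.5722, 0.1496, 0.1114]
orientation: [-3.141, -0.0, 1.609]
wrist_force: [0.4, 0.0, -0.5]
gripper_width: 0.501
finger_force: 0.0
```

Request:
servo_tool:
  targets:
    - {"x": 0, "y": 0, "z": -5, "wx": 0, "wy": 0, "wz": 0}
    - {"x": 0, "y": 0, "z": -15, "wx": 0, "wy": 0, "wz": 0}
    - {"x": 0, "y": 0, "z": -20, "wx": 0, "wy": 0, "wz": 0}
    - {"x": 0, "y": 0, "z": -20, "wx": 0, "wy": 0, "wz": 0}
    - {"x": 0, "y": 0, "z": -20, "wx": 0, "wy": 0, "wz": 0}
    - {"x": 0, "y": 0, "z": -20, "wx": 0, "wy": 0, "wz": 0}
    - {"x": 0, "y": 0, "z": -15, "wx": 0, "wy": 0, "wz": 0}
    - {"x": 0, "y": 0, "z": -5, "wx": 0, "wy": 0, "wz": 0}

```text
t: 13.1
position: [0.5727, 0.1496, 0.2334]
orientation: [3.14, -0.0, 1.609]
wrist_force: [0.2, 0.5, -0.0]
gripper_width: 0.502
finger_force: 0.0
```

```bash
python3 - <<'E'
from slot import *
s=manip.state();print(s['position'],s['wrist_force'],s['gripper_width'])
w=cap('wrist','w4');t=cap('top','t4');a=cap('scene','s4')
save(w,'w4',None,1)
L=cv2.resize(a['color'][100:200,255:355,::-1],(400,400),interpolation=cv2.INTER_CUBIC);Rr=cv2.resize(w['color'][0:300,110:410,::-1],(400,400),interpolation=cv2.INTER_CUBIC)
cv2.imwrite('pics/c4.png',np.hstack([L,Rr]))
print('head in w',proj(w,[fw([28,70,60]),fw([28,70,72]),fw([35,70,72]),fw([21,70,72])]).round(1).tolist())
go(fw([28,70,215]),down(np.pi+f[3]),16)
E
```

```text
[0.57272507 0.14959047 0.23344407] [ 0.23426395  0.50265923 -0.01868048] 0.5017156912936569
head in w [[291.1, 61.4], [292.7, 58.9], [299.9, 59.0], [285.5, 58.9]]
rows 16 xyz [4.6 7.7 1. ] w [-0.   -0.   -5.62] | total [122.9  37.8  16.2] [ -0.   -0.  -89.9]
```

View pics/c4.png

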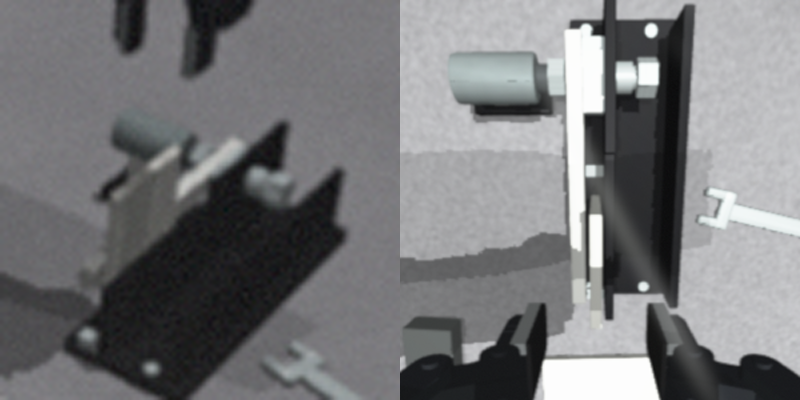

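The plate stands upright in the slot (scene crop (140,215), wrist crop (597,250)) and is free of the fingers. The bolt head is at wrist crop (648,76), which is pixel (296,57). Next I go above the bolt with a 90° turn.

Request:
servo_tool:
  targets:
    - {"x": 4.6, "y": 7.8, "z": 1, "wx": 0, "wy": 0, "wz": -5.6}
    - {"x": 4.6, "y": 7.8, "z": 1, "wx": 0, "wy": 0, "wz": -5.6}
    - {"x": 4.6, "y": 7.8, "z": 1, "wx": 0, "wy": 0, "wz": -5.6}
    - {"x": 4.6, "y": 7.8, "z": 1, "wx": 0, "wy": 0, "wz": -5.6}
    - {"x": 4.6, "y": 7.8, "z": 1, "wx": 0, "wy": 0, "wz": -5.6}
    - {"x": 4.6, "y": 7.8, "z": 1, "wx": 0, "wy": 0, "wz": -5.6}
    - {"x": 4.6, "y": 7.8, "z": 1, "wx": 0, "wy": 0, "wz": -5.6}
    - {"x": 4.6, "y": 7.8, "z": 1, "wx": 0, "wy": 0, "wz": -5.6}
  gripper: 0.4

```text
t: 14.05
position: [0.6153, 0.2056, 0.2219]
orientation: [-3.139, -0.002, 2.394]
wrist_force: [0.7, -0.0, -0.6]
gripper_width: 0.699
finger_force: 0.0
```

Request:
servo_tool:
  targets:
    - {"x": 4.6, "y": 7.8, "z": 1, "wx": 0, "wy": 0, "wz": -5.6}
    - {"x": 4.6, "y": 7.8, "z": 1, "wx": 0, "wy": 0, "wz": -5.6}
    - {"x": 4.6, "y": 7.8, "z": 1, "wx": 0, "wy": 0, "wz": -5.6}
    - {"x": 4.6, "y": 7.8, "z": 1, "wx": 0, "wy": 0, "wz": -5.6}
    - {"x": 4.6, "y": 7.8, "z": 1, "wx": 0, "wy": 0, "wz": -5.6}
    - {"x": 4.6, "y": 7.8, "z": 1, "wx": 0, "wy": 0, "wz": -5.6}
    - {"x": 4.6, "y": 7.8, "z": 1, "wx": 0, "wy": 0, "wz": -5.6}
    - {"x": 4.6, "y": 7.8, "z": 1, "wx": 0, "wy": 0, "wz": -5.6}

```text
t: 14.85
position: [0.6062, 0.2758, 0.2139]
orientation: [-3.141, -0.003, -3.107]
wrist_force: [0.5, -0.4, -1.1]
gripper_width: 0.703
finger_force: 0.0
```

```bash
python3 - <<'E'
from slot import *
s=manip.state();print(s['position'],s['orientation'],s['wrist_force'],s['gripper_width'])
go(fw([28,70,60]),down(np.pi+f[3]),16)
w=cap('wrist','w5')
im=cv2.resize(w['color'][:,:,::-1],None,fx=1.5,fy=1.5)
p=s['position'];R0=R.from_euler('xyz',s['orientation'])
w['eye']=w['eye']-R0.apply([0,.0055,0])
for q in ([28,58,72],[28,82,72],[21,70,72],[35,70,72],[4,125,85],[4,15,85],[52,125,70],[52,-20,70]):
    u=proj(w,[fw(q)])[0];print(q,(u*1.5).round(1));cv2.circle(im,tuple(int(v) for v in u*1.5),2,(0,0,255),-1)
u=proj(w,[p+R0.apply([0,0,.145])])[0]*1.5;print('tcp axis at head-top height',u);cv2.circle(im,tuple(int(v) for v in u),3,(0,255,0),-1)
cv2.imwrite('pics/w5.png',im)
E
```

```text
[0.60624281 0.27578608 0.21390626] [-3.14128027e+00 -2.86369114e-03 -3.10670598e+00] [ 0.51581233 -0.43683567 -1.14431731] 0.7029220048761996
rows 16 xyz [ 0.1 -0.1  9.6] w [-0.   -0.01 -0.  ] | total [  0.6  -1.9 153.9] [-0.  -0.2 -0.1]
[28, 58, 72] [373.6 276. ]
[28, 82, 72] [408.8 275.9]
[21, 70, 72] [391.2 265.9]
[35, 70, 72] [391.2 285.9]
[4, 125, 85] [478.3 243.9]
[4, 15, 85] [304.8 244.3]
[52, 125, 70] [469.4 308.3]
[52, -20, 70] [263.  308.7]
tcp axis at head-top height [393.91671926 275.78505345]
```

View pics/w5.png

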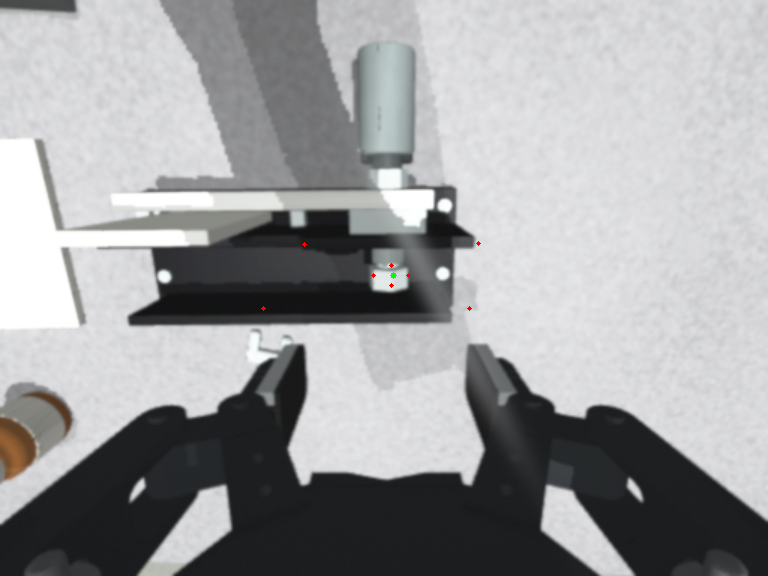

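```bash
python3 - <<'E'
from h import *
g=cv2.cvtColor(load('w5')['color'],cv2.COLOR_RGB2GRAY)
for r in(180,183,186,189,192):print(r,g[r,240:282].tolist())
print(g[155:220,258].tolist())
for r in(232,240,250):print(r,g[r,195:215].tolist(),g[r,303:325].tolist())
E
```

```text
180 [63, 62, 62, 62, 63, 71, 94, 113, 135, 172, 192, 192, 190, 188, 182, 176, 174, 167, 160, 157, 156, 154, 155, 163, 176, 188, 193, 197, 201, 206, 200, 161, 107, 88, 91, 96, 99, 103, 106, 109, 112, 113]
183 [62, 62, 62, 62, 63, 69, 89, 124, 175, 217, 229, 231, 232, 232, 232, 231, 232, 232, 232, 232, 230, 226, 220, 217, 216, 216, 215, 215, 214, 214, 203, 162, 104, 82, 84, 89, 92, 96, 100, 104, 107, 109]
186 [60, 60, 61, 61, 61, 68, 89, 124, 174, 216, 229, 231, 231, 231, 231, 231, 230, 230, 230, 230, 229, 225, 219, 217, 217, 217, 217, 217, 217, 217, 206, 164, 102, 76, 78, 82, 85, 87, 91, 94, 99, 102]
189 [28, 29, 27, 28, 29, 42, 74, 113, 160, 207, 227, 230, 230, 230, 230, 230, 230, 230, 230, 230, 230, 225, 219, 216, 216, 216, 216, 216, 216, 217, 206, 160, 87, 46, 46, 51, 57, 61, 67, 73, 78, 84]
192 [26, 27, 27, 27, 26, 26, 34, 70, 135, 188, 214, 219, 221, 221, 224, 225, 226, 228, 230, 230, 229, 225, 219, 210, 203, 197, 183, 164, 149, 135, 113, 80, 47, 36, 38, 41, 47, 52, 57, 63, 69, 75]
[121, 77, 54, 50, 49, 47, 44, 41, 39, 40, 78, 134, 151, 154, 154, 154, 154, 154, 154, 154, 162, 193, 216, 192, 147, 160, 212, 228, 232, 231, 229, 230, 232, 231, 230, 230, 231, 230, 215, 134, 53, 21, 20, 19, 20, 20, 18, 20, 18, 19, 19, 19, 20, 29, 49, 61, 62, 60, 58, 69, 118, 174, 192, 192, 192]
232 [102, 92, 69, 41, 28, 25, 29, 74, 145, 199, 220, 223, 222, 221, 220, 219, 218, 218, 219, 221] [194, 193, 191, 189, 188, 190, 190, 179, 145, 108, 93, 88, 85, 87, 100, 111, 113, 111, 110, 109, 107, 107]
240 [29, 25, 24, 25, 25, 24, 27, 39, 98, 173, 216, 221, 220, 219, 220, 221, 222, 222, 220, 220] [201, 201, 199, 197, 196, 195, 187, 156, 115, 96, 96, 95, 94, 93, 90, 86, 83, 83, 91, 103, 111, 111]
250 [25, 25, 25, 24, 24, 25, 26, 28, 65, 132, 191, 219, 224, 224, 225, 225, 224, 222, 221, 222] [217, 217, 218, 218, 219, 215, 192, 141, 87, 73, 76, 80, 84, 86, 88, 89, 90, 89, 87, 85, 82, 77]
```

Head edges are at 247.5 and 271.5, so its centre is 259.5. The jaw centre is at 257.2, so I shift +2.3 mm in tool y and −2 mm in x while descending.

Request:
servo_tool:
  targets:
    - {"x": -0.5, "y": 0.6, "z": 8, "wx": 0, "wy": 0, "wz": 0}
    - {"x": -0.5, "y": 0.6, "z": 11, "wx": 0, "wy": 0, "wz": 0}
    - {"x": -0.5, "y": 0.6, "z": 11, "wx": 0, "wy": 0, "wz": 0}
    - {"x": -0.5, "y": 0.5, "z": 11, "wx": 0, "wy": 0, "wz": 0}
    - {"x": 0, "y": 0, "z": 11, "wx": 0, "wy": 0, "wz": 0}
    - {"x": 0, "y": 0, "z": 11, "wx": 0, "wy": 0, "wz": 0}
    - {"x": 0, "y": 0, "z": 11, "wx": 0, "wy": 0, "wz": 0}
    - {"x": 0, "y": 0, "z": 10, "wx": 0, "wy": 0, "wz": 0}

```text
t: 15.7
position: [0.6085, 0.2778, 0.1304]
orientation: [3.141, -0.001, -3.111]
wrist_force: [0.5, -0.1, -0.3]
gripper_width: 0.702
finger_force: 0.0
```

```bash
python3 - <<'E'
from h import *
s=manip.state();print(s['position'],s['orientation'],s['wrist_force'])
w=cap('wrist','w6');g=cv2.cvtColor(w['color'],cv2.COLOR_RGB2GRAY)
for r in range(190,262,6):print(r,g[r,200:316:2].tolist())
E
```

```text
[0.60846777 0.27782773 0.13038943] [ 3.14143215e+00 -1.06956647e-03 -3.11091754e+00] [ 0.5272372  -0.10402555 -0.34570135]
190 [62, 51, 38, 36, 33, 31, 30, 29, 30, 30, 30, 30, 29, 30, 30, 30, 30, 29, 30, 30, 46, 115, 141, 148, 154, 159, 162, 166, 167, 159, 157, 155, 147, 146, 140, 112, 73, 74, 79, 86, 92, 101, 109, 114, 114, 111, 106, 99, 92, 83, 77, 73, 71, 70, 69, 69, 69, 117]
196 [69, 68, 69, 69, 66, 60, 43, 38, 34, 30, 29, 30, 29, 30, 29, 30, 30, 30, 30, 32, 64, 100, 129, 142, 153, 158, 160, 165, 167, 159, 157, 154, 145, 136, 124, 109, 80, 68, 71, 73, 79, 86, 94, 100, 106, 108, 108, 105, 99, 88, 128, 234, 251, 251, 229, 109, 68, 118]
202 [60, 59, 60, 60, 60, 61, 63, 62, 61, 62, 62, 61, 62, 62, 62, 61, 61, 62, 63, 63, 113, 139, 132, 126, 122, 120, 119, 118, 118, 117, 118, 120, 124, 132, 138, 141, 129, 75, 66, 67, 71, 75, 80, 86, 93, 98, 102, 104, 102, 113, 231, 252, 254, 253, 252, 175, 69, 137]
208 [40, 40, 40, 41, 40, 41, 36, 31, 31, 31, 31, 31, 31, 31, 31, 31, 31, 32, 41, 42, 101, 151, 154, 155, 156, 156, 156, 157, 156, 152, 152, 150, 150, 149, 148, 148, 129, 52, 32, 39, 45, 39,
[... 1371 characters left out ...]
8, 59, 59, 58, 60, 58, 60, 59, 59, 59, 59, 60, 61, 60, 60, 62, 61, 62, 61, 61, 61, 61, 61, 61, 62, 61, 61, 62, 63, 63, 64, 67, 70, 75, 80, 78, 78, 82]
250 [28, 28, 40, 54, 59, 64, 66, 65, 65, 64, 65, 64, 64, 73, 81, 83, 77, 76, 75, 76, 76, 76, 75, 82, 90, 91, 92, 91, 91, 92, 92, 91, 95, 112, 112, 109, 110, 113, 112, 109, 108, 110, 117, 121, 121, 121, 122, 121, 117, 118, 122, 134, 140, 137, 133, 89, 65, 74]
256 [28, 30, 122, 227, 232, 230, 231, 231, 231, 230, 232, 233, 233, 233, 233, 233, 226, 214, 210, 208, 210, 210, 215, 219, 217, 218, 221, 219, 213, 211, 211, 212, 216, 214, 212, 213, 214, 218, 220, 217, 216, 215, 214, 213, 214, 212, 212, 215, 218, 219, 220, 219, 218, 216, 203, 107, 51, 59]
```

Head spans 240.5–273.5, centre 257, which is centred in the jaws. I descend 70 mm, then close.

Request:
servo_tool:
  targets:
    - {"x": 0, "y": 0, "z": 8, "wx": 0, "wy": 0, "wz": 0}
    - {"x": 0, "y": 0, "z": 10, "wx": 0, "wy": 0, "wz": 0}
    - {"x": 0, "y": 0, "z": 10, "wx": 0, "wy": 0, "wz": 0}
    - {"x": 0, "y": 0, "z": 10, "wx": 0, "wy": 0, "wz": 0}
    - {"x": 0, "y": 0, "z": 10, "wx": 0, "wy": 0, "wz": 0}
    - {"x": 0, "y": 0, "z": 10, "wx": 0, "wy": 0, "wz": 0}
    - {"x": 0, "y": 0, "z": 8, "wx": 0, "wy": 0, "wz": 0}
    - {"x": 0, "y": 0, "z": 4, "wx": 0, "wy": 0, "wz": 0}

```text
t: 16.55
position: [0.6081, 0.2778, 0.0603]
orientation: [-3.141, -0.002, -3.111]
wrist_force: [0.1, 0.1, 0.2]
gripper_width: 0.7
finger_force: 0.0
```

Request:
servo_tool:
  targets:
    - {"x": 0, "y": 0, "z": 0, "wx": 0, "wy": 0, "wz": 0}
    - {"x": 0, "y": 0, "z": 0, "wx": 0, "wy": 0, "wz": 0}
    - {"x": 0, "y": 0, "z": 0, "wx": 0, "wy": 0, "wz": 0}
    - {"x": 0, "y": 0, "z": 0, "wx": 0, "wy": 0, "wz": 0}
    - {"x": 0, "y": 0, "z": 0, "wx": 0, "wy": 0, "wz": 0}
    - {"x": 0, "y": 0, "z": 0, "wx": 0, "wy": 0, "wz": 0}
    - {"x": 0, "y": 0, "z": 0, "wx": 0, "wy": 0, "wz": 0}
    - {"x": 0, "y": 0, "z": 0, "wx": 0, "wy": 0, "wz": 0}
  gripper: -1
  force: 65

```text
t: 17.35
position: [0.6088, 0.2772, 0.0621]
orientation: [-3.141, 0.0, -3.111]
wrist_force: [-0.8, -5.8, 2.6]
gripper_width: 0.275
finger_force: 63.6
```

Request:
servo_tool:
  targets:
    - {"x": 0, "y": 0, "z": 0, "wx": 0, "wy": 0, "wz": 0}
    - {"x": 0, "y": 0, "z": 0, "wx": 0, "wy": 0, "wz": 0}
    - {"x": 0, "y": 0, "z": 0, "wx": 0, "wy": 0, "wz": 0}
    - {"x": 0, "y": 0, "z": 0, "wx": 0, "wy": 0, "wz": 0}
    - {"x": 0, "y": 0, "z": 0, "wx": 0, "wy": 0, "wz": 0}
    - {"x": 0, "y": 0, "z": 0, "wx": 0, "wy": 0, "wz": 0}
    - {"x": 0, "y": 0, "z": 0, "wx": 0, "wy": 0, "wz": 0}
    - {"x": 0, "y": 0, "z": 0, "wx": 0, "wy": 0, "wz": 0}

```text
t: 18.15
position: [0.6088, 0.2772, 0.0621]
orientation: [-3.141, 0.0, -3.111]
wrist_force: [-0.2, -4.9, 2.8]
gripper_width: 0.271
finger_force: 63.6
```

Request:
servo_tool:
  targets:
    - {"x": 0, "y": 0, "z": 0, "wx": 0, "wy": 0, "wz": 0}
    - {"x": 0, "y": 0, "z": 0, "wx": 0, "wy": 0, "wz": 0}
    - {"x": 0, "y": 0, "z": 0, "wx": 0, "wy": 0, "wz": 0}
    - {"x": 0, "y": 0, "z": 0, "wx": 0, "wy": 0, "wz": 0}
    - {"x": 0, "y": 0, "z": 0, "wx": 0, "wy": 0, "wz": 0}
    - {"x": 0, "y": 0, "z": 0, "wx": 0, "wy": 0, "wz": 0}
    - {"x": 0, "y": 0, "z": 0, "wx": 0, "wy": 0, "wz": 0}
    - {"x": 0, "y": 0, "z": 0, "wx": 0, "wy": 0, "wz": 0}

```text
t: 18.95
position: [0.6088, 0.2772, 0.0621]
orientation: [-3.141, 0.0, -3.111]
wrist_force: [-0.7, -4.3, 2.8]
gripper_width: 0.275
finger_force: 63.6
```

Request:
servo_tool:
  targets:
    - {"x": 0, "y": 0, "z": 0, "wx": 0, "wy": 0, "wz": 0}
    - {"x": 0, "y": 0, "z": 0, "wx": 0, "wy": 0, "wz": 0}
    - {"x": 0, "y": 0, "z": 0, "wx": 0, "wy": 0, "wz": 0}
    - {"x": 0, "y": 0, "z": 0, "wx": 0, "wy": 0, "wz": 0}
    - {"x": 0, "y": 0, "z": 0, "wx": 0, "wy": 0, "wz": 0}
    - {"x": 0, "y": 0, "z": 0, "wx": 0, "wy": 0, "wz": 0}
    - {"x": 0, "y": 0, "z": 0, "wx": 0, "wy": 0, "wz": 0}
    - {"x": 0, "y": 0, "z": 0, "wx": 0, "wy": 0, "wz": 0}

```text
t: 19.75
position: [0.6088, 0.2772, 0.0621]
orientation: [-3.141, -0.0, -3.111]
wrist_force: [-0.9, -5.6, 3.0]
gripper_width: 0.273
finger_force: 63.6
```

```bash
python3 - <<'E'
from h import *
a=cap('scene','s7');b=load('s4');s=manip.state();print(s['wrist_force'],s['torque'],s['gripper_width'],s['finger_force'])
d=np.abs(a['color'].astype(int)-b['color'].astype(int)).mean(2)
for n,(x0,y0,x1,y1) in dict(plate=(278,132,302,175),jar_head=(260,215,330,295),wrench=(318,184,372,222),case=(198,160,232,188),rack=(160,200,240,285)).items():print(n,d[y0:y1,x0:x1].mean().round(1),(d[y0:y1,x0:x1]>40).sum())
E
```

```text
[-0.39275576 -5.72198125  3.30609114] [-0.9301653   0.12149952  0.00439183] 0.27366514025632244 63.59296079725027
plate 12.8 103
jar_head 2.4 0
wrench 2.9 0
case 19.7 235
rack 2.4 0
```

```bash
python3 - <<'E'
from h import *
A=cv2.cvtColor(load('s7')['color'],cv2.COLOR_RGB2GRAY);B=cv2.cvtColor(load('s4')['color'],cv2.COLOR_RGB2GRAY)
for r in(145,152,160,166):print(r,'\n',B[r,272:306].tolist(),'\n',A[r,272:306].tolist())
for r in(170,):print(r,'\n',B[r,198:232].tolist(),'\n',A[r,198:232].tolist())
for n,(x0,y0,x1,y1) in dict(plate=(278,136,300,172),case=(200,160,232,188)).items():
    m=cv2.matchTemplate(A[y0-6:y1+6,x0-6:x1+6],B[y0:y1,x0:x1],cv2.TM_CCOEFF_NORMED);print(n,cv2.minMaxLoc(m)[1:])
E
```

```text
145 
 [121, 121, 123, 121, 119, 121, 123, 122, 113, 90, 59, 39, 27, 38, 66, 92, 98, 94, 90, 81, 84, 80, 93, 88, 88, 90, 96, 128, 167, 191, 191, 179, 160, 130] 
 [101, 102, 104, 105, 105, 104, 103, 103, 98, 77, 47, 32, 29, 55, 118, 174, 190, 180, 148, 115, 95, 87, 84, 84, 88, 89, 88, 88, 91, 95, 92, 93, 87, 81]
152 
 [119, 122, 126, 122, 124, 121, 127, 120, 123, 118, 97, 84, 84, 82, 83, 77, 79, 80, 81, 80, 85, 88, 94, 88, 90, 91, 88, 87, 79, 67, 54, 35, 33, 28] 
 [58, 60, 61, 61, 61, 61, 62, 59, 60, 62, 75, 82, 88, 85, 89, 90, 90, 87, 85, 86, 88, 88, 88, 87, 86, 92, 86, 76, 70, 64, 44, 26, 27, 26]
160 
 [110, 106, 104, 105, 106, 109, 106, 111, 107, 96, 84, 87, 86, 84, 78, 78, 83, 78, 83, 90, 80, 67, 50, 36, 26, 21, 27, 26, 29, 27, 22, 27, 23, 23] 
 [64, 64, 57, 61, 61, 63, 61, 57, 71, 81, 82, 84, 86, 87, 90, 90, 87, 88, 88, 93, 79, 64, 47, 33, 32, 25, 29, 21, 27, 25, 16, 25, 27, 17]
166 
 [105, 106, 106, 105, 112, 117, 116, 110, 89, 84, 85, 87, 83, 74, 59, 44, 31, 30, 24, 25, 25, 28, 29, 24, 26, 26, 21, 27, 30, 26, 24, 24, 27, 27] 
 [72, 74, 95, 140, 176, 176, 144, 112, 88, 79, 85, 87, 93, 84, 65, 45, 35, 29, 26, 25, 22, 27, 20, 24, 30, 21, 26, 24, 26, 26, 14, 22, 24, 24]
170 
 [77, 78, 78, 75, 80, 85, 87, 96, 107, 108, 107, 105, 106, 108, 103, 105, 101, 98, 92, 90, 89, 78, 70, 69, 69, 67, 69, 71, 63, 55, 50, 57, 75, 81] 
 [122, 123, 121, 125, 122, 120, 113, 102, 104, 103, 101, 103, 104, 101, 104, 102, 101, 105, 106, 107, 101, 105, 104, 107, 106, 105, 107, 103, 96, 75, 67, 77, 113, 123]
plate (0.8210729956626892, (0, 0), (6, 6))
case (0.652795672416687, (7, 0), (6, 6))
```

The plate and case edges match the earlier picture with zero shift, so only the shadows differ. The grip is steady at 64 N on the flats, with the width constant. I hand in the job.

```bash
python3 -c "
from cell import manip
print(manip.sign_off())"
```

```text
the job is handed in; nothing more can be done
None
```

I handed the job in at about 20 s: the plate stands released in the slot, the gripper holds the bolt head still at about 64 N, and the last picture check found no shift in the plate, jar, cylinder, wrench, case or rack.

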